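Slide the orange spacer plate out of the jig and tray it

ROBOT

A 6-joint arm with a two-finger parallel gripper is mounted at the origin on the work surface. World frame = base frame: x ahead of the robot, y to its left, z up, the work surface at z = 0. Lengths are in mm, angles in rad, forces in N, time in s.
With the tool pointing down it reaches from about 300 to 875 mm from the base axis. Payload 6.4 kg.
Tool frame: the origin (TCP) lies on the centre line of the jaws, within the pads' length; the fingertips stand 11 mm ahead of it and the grasp point (between the pads) lies 8 mm behind it; z points along the fingers, y is the line along which they close (so a half turn about z gives the same grasp; the last joint's range is limited). The gripper opens to 88 mm and grips with 3 to 60 N. Pads are 18 mm wide; open, the fingers measure 123 mm over their backs; the gripper's body (75 mm by 187 mm) begins 45 mm behind the grasp point.
Start: joints at [-1.535, 0.181, 1.607, -0, 1.354, -0.206], TCP at [137.7, -558.283, 249.714] pointing down, gripper open.
Joint ranges: [-2.99, 2.99], [-0.89, 2.07], [0.3, 2.58], [-1.14, 4.28], [0, 2.63], [-3.12, 3.12]. Speed limits (rad/s): [2.57, 2.57, 3.01, 3.14, 3.14, 3.14].

INTERFACE

Orientations are given as a unit quaternion [x, y, z, w].
In Python, from station import bot gives the robot as it stands. The module is installed in compiled form; this text tells all that it offers.
- The arm moves only by the shell command python3 -m creep 'ROWS' [FORCE]. ROWS is a JSON object of lists of equal length, an entry for each row: "xyz": the shift along the world's x, y, z in units of 25 cm (1.0 is 25 cm), a list of three; "roll": the turn about the world's z in units of 180 degrees (1.0 is 180 degrees); "hand": the opening, from 0 (shut) to 1 (fully open). In form: {"xyz": [[tx, ty, tz], ...], "roll": [roll, ...], "hand": [hand, ...]}. A call has 1 to 12 rows; each row is the pose to reach, as a shift and turn from the pose commanded when the call began, turning the shorter way round; what a row does not reach only later rows make up. A row lasts 1/8 s, in which the tool goes at most 62.5 mm and 10.7 degrees, less where a joint would pass 70% of its speed; a pose out of reach is approached as far as the arm can. A call with a number of a shift or a turn outside -1 to 1 is refused whole. A call with a gripper value outside its range is refused whole. The fingers move at their own pace and stop on an object; FORCE is the grip in N (left out, the last holds). Time passes only in rows, so rows that repeat a pose let the fingers close. It gives the time, the measured TCP pose, the force, the opening and the grip force at its end, in the units of the state.
- bot.sense(): the state, without advancing time (a new reading comes with each control period).
- bot.capture(name): name is "scene" or "side" or "wrist"; returns a dict with "image" (384x512x3 uint8, blue, green, red), "fx", "fy", "cx", "cy" (pixels), "position" and "attitude" of the camera in the world; the wrist camera has in their place "tool_from_camera" (4x4, takes a point from camera to tool coordinates, whose origin is the TCP and whose axes are the flange's). Camera axes: x right, y down, z forward; pixel columns grow to the right and rows downward; lengths in mm; the calibration is good to about 2 mm. A picture is of the moment at which its call begins: read the wrist's pose just before it. There is no depth.
- bot.close_job(): hands the job in; it is judged then, once.
The state is a dict: "t": time; "q": joint angles; "qd": joint speeds; "tau": joint torques, N m; "position": TCP position; "tool_rot": TCP orientation; "contact_force": force on the tool from outside, world axes, zero at the start; "wrist_torque": the same for the moment, N m; "gripper_width": finger opening in mm; "grasp_force": force on a finger pad.
Only numpy, scipy, OpenCV 4.12 (cv2) and the standard library are available. Lean on these libraries where they do the work, as an engineer would, in place of code of your own. Each camera call takes 0.05 s, during which the arm holds its last target. There are 200 camera calls.

TASK

Take the orange spacer plate out of the slide jig: it lies too flat between its rails to be gripped, so slide it along its lane until its end sticks out well over the jig's edge on the robot's side, grip that end, and lift the plate clear. Lower it into the blue tray and let go of it there, lying flat on the tray floor; do not drop it or let it fall onto the bench, and leave the black plate where it is.

Things in the scene. Friction and masses are not known exactly. Their poses are not given: they have to be found in the camera images.
- orange_plate: Orange plastic plate 150 (x) x 50 (y) x 5 (z) mm, about 55 g, loose, flat on the jig in either lane, x along the lane. Origin: centre of underside. At the start its robot-side end is 20 to 60 mm inside the edge, with 50 to 90 mm of empty lane behind it where shut fingertips fit to push it along (or press lightly and drag). Stays where left; tips off if over 75 mm hangs out.
- black_plate: Black plastic plate of the same shape, size and origin, lying loose in the jig's other lane. Not wanted: it stays where it is.
- jig: Fixed aluminium plate on feet, 260 (x) x 220 (y) mm, flat top 80 mm above bench. Origin: centre of footprint, at bench height. Edge x=-130 mm faces the robot; clear space in front of it. Two lanes along x, centred y=+45 and -45 mm, 54 mm wide, open at both ends, between full-length rails 8 mm wide, 6 mm high. Black handles at y=+-98, x -35 to 75 mm, 27 mm above the top.
- tray: Fixed shallow blue open tray on the bench, 210 mm (its x) x 150 mm (its y) outside, walls 5 mm thick and 25 mm high, inside 200 x 140 mm, floor 5 mm above the bench. Origin: centre of its underside; z up.
There are look-alikes about, which are no part of the job. Of the things shaped like the orange_plate, the orange one is meant.

How it is judged:
By the outcome, as a careful person would: the job done as asked, in the order asked, and still so for the second after the job is handed in, with the robot touching nothing.
It also fails if it takes over 58 s, if anything falls off the work surface, if the arm or the gripper's body presses on something with over 40 N, if the wrist force passes 120 N, or if a joint passes its speed limit or range.

## Working session

There is one attempt and no reset: what is moved stays moved. The work goes in short steps, Python scripts to look and compute and a shell command to move; the robot and the scene stay as the last step left them, time stands still between calls to the robot, and variables do not carry over. Pictures are saved under pics/ and viewed, at most 13 in all, crops included, and the job is handed in when it is done.

```bash
mkdir -p pics; cat > h.py <<'E'
import numpy as np,cv2
from station import bot
from scipy.spatial.transform import Rotation as R
def rot(a):
    a=np.array(a,float)
    return a if a.shape==(3,3) else R.from_quat(a).as_matrix()
def cap(n):
    s=bot.sense(); c=bot.capture(n)
    if n=="wrist":
        T=np.array(c["tool_from_camera"]); A=rot(s["tool_rot"])
        c["Rm"]=A@T[:3,:3]; c["p"]=A@T[:3,3]+np.array(s["position"])
    else: c["Rm"]=rot(c["attitude"]); c["p"]=np.array(c["position"])
    return c
def ray(c,u,v,z):
    d=c["Rm"]@np.array([(u-c["cx"])/c["fx"],(v-c["cy"])/c["fy"],1.])
    return c["p"]+d*(z-c["p"][2])/d[2]
def proj(c,P):
    q=c["Rm"].T@(np.array(P)-c["p"]); return c["cx"]+c["fx"]*q[0]/q[2],c["cy"]+c["fy"]*q[1]/q[2]
E
python3 - <<'E'
from h import *
a=cap("scene");b=cap("side")
print(a["p"],a["Rm"][:,2],b["p"],b["Rm"][:,2],bot.sense())
cv2.imwrite("pics/s.png",a["image"]);cv2.imwrite("pics/d.png",b["image"])
E
```

```text
[1098.64297901  455.85155237 1023.3657153 ] [-0.50570157 -0.38144972 -0.77379715] [109.91298849 608.98259376 860.40883696] [ 0.33852927 -0.57288689 -0.74645733] {'t': 0.1, 'q': array([-1.53528428e+00,  1.81460323e-01,  1.60785832e+00,  1.48299505e-05,
        1.35378234e+00, -2.06309844e-01]), 'qd': array([-0.00242378, -0.00339172, -0.00264124,  0.0007899 ,  0.00074451,
       -0.0010709 ]), 'tau': array([ 1.05185900e-03, -4.34817231e+01, -3.42694795e+01,  7.03637442e-02,
        3.39939503e-02, -3.69374948e-05]), 'position': array([ 137.69630699, -557.81917237,  248.92783862]), 'tool_rot': array([ 9.92699083e-01,  1.20614930e-01,  7.15397906e-05, -7.50795850e-04]), 'contact_force': array([ 0.01864824,  0.80583666, -0.00926746]), 'wrist_torque': array([0.01836773, 0.02648248, 0.04354153]), 'grasp_force': 0.0, 'gripper_width': 88.29702966796296}
```

View pics/s.png

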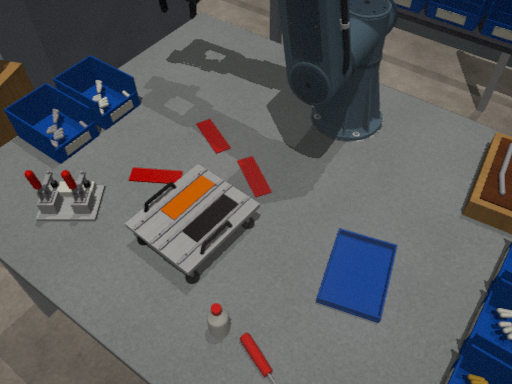

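View pics/d.png

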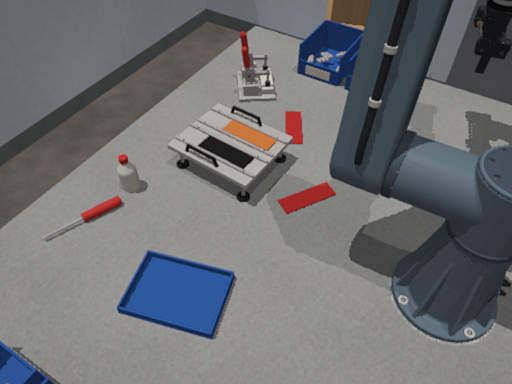

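The scene view shows the jig with the orange plate at (188,197), the black one at (212,216) and the tray at (358,273). In the side view they are at (250,134), (226,152) and (178,292). The red plates and the blue bins are look-alikes.

```bash
cat >> h.py <<'E'
def rect(c,mask,z):
    cs,_=cv2.findContours(mask,cv2.RETR_EXTERNAL,cv2.CHAIN_APPROX_NONE)
    k=max(cs,key=cv2.contourArea)[:,0,:]
    W=np.array([ray(c,u,v,z)[:2] for u,v in k],np.float32)
    return cv2.minAreaRect(W), cv2.boxPoints(cv2.minAreaRect(W)).round(0).tolist()
def hsv(c,lo,hi): return cv2.inRange(cv2.cvtColor(c["image"],cv2.COLOR_BGR2HSV),lo,hi)
def orange(c): return hsv(c,(8,150,100),(22,255,255))
E
python3 - <<'E'
from h import *
for n,win in (("scene",(310,225,402,325)),("side",(110,245,240,340))):
    c=cap(n); print(n,"orange",rect(c,orange(c),85))
    m=hsv(c,(100,120,40),(130,255,255)); w=np.zeros_like(m); x0,y0,x1,y1=win; w[y0:y1,x0:x1]=255
    print("tray",rect(c,m&w,25))
    bw=(180,190,245,245) if n=="scene" else (195,133,256,170)
    m=hsv(c,(0,0,0),(180,255,60)); w[:]=0; w[bw[1]:bw[3],bw[0]:bw[2]]=255
    print("black",rect(c,m&w,85))
    for p in ([(200,167),(258,207),(187,273),(128,223)] if n=="scene" else [(226,105),(292,138),(243,183),(169,147)]): print("jigcorner",ray(c,*p,80).round(0))
E
```

```text
scene orange (((594.1358642578125, -144.84628295898438), (50.74228286743164, 149.5550994873047), 86.43757629394531), [[518.0, -166.0], [667.0, -175.0], [670.0, -124.0], [521.0, -115.0]])
tray (((500.1409912109375, 305.3927307128906), (220.82907104492188, 149.14915466308594), 15.60385799407959), [[374.0, 348.0], [414.0, 204.0], [627.0, 263.0], [586.0, 407.0]])
black (((611.2908935546875, -55.42045974731445), (50.5740966796875, 148.19790649414062), 85.81851959228516), [[536.0, -75.0], [683.0, -86.0], [687.0, -36.0], [539.0, -25.0]])
jigcorner [ 495. -189.   80.]
jigcorner [514.  20.  80.]
jigcorner [762.   0.  80.]
jigcorner [ 742. -212.   80.]
side orange (((591.7049560546875, -139.79354858398438), (47.883907318115234, 146.0939178466797), 86.46690368652344), [[517.0, -159.0], [663.0, -168.0], [666.0, -120.0], [520.0, -111.0]])
tray (((489.5538635253906, 311.2419128417969), (212.2993621826172, 155.33056640625), 15.449363708496094), [[367.0, 358.0], [408.0, 208.0], [613.0, 265.0], [571.0, 414.0]])
black (((607.7067260742188, -50.819801330566406), (47.46501159667969, 146.63162231445312), 86.16754913330078), [[533.0, -70.0], [679.0, -79.0], [682.0, -32.0], [536.0, -22.0]])
jigcorner [ 720. -218.   80.]
jigcorner [ 487. -192.   80.]
jigcorner [511.  16.  80.]
jigcorner [747.  10.  80.]
```

```bash
python3 -m creep '{"xyz":[[0.95,0.85,0.2],[0.95,0.85,0.2],[0.95,0.85,0.2],[0.95,0.85,0.2],[0.95,0.85,0.2],[0.95,0.85,0.2]],"roll":[-0.1,-0.1,-0.1,-0.1,-0.1,-0.1],"hand":[0,0,0,0,0,0]}'
python3 -m creep '{"xyz":[[0.9,0.83,0],[0.9,0.83,0],[0.9,0.83,0],[0.9,0.83,0],[0.9,0.83,0],[0.9,0.83,0],[0.9,0.83,0]],"roll":[0,0,0,0,0,0,0],"hand":[0,0,0,0,0,0,0]}'
python3 - <<'E'
from h import *
c=cap("wrist");cv2.imwrite("pics/w1.png",c["image"]);print(rect(c,orange(c),85),c["p"],c["Rm"][:,2])
for z in((1,0,0),(0,1,0)):print(rot(bot.sense()["tool_rot"])@z)
E
```

```text
t: 0.95
position: [377.5, -343.4, 300.5]
tool_rot: [0.999, -0.034, 0.001, 0.0]
contact_force: [-0.2, -1.3, -0.0]
gripper_width: 30.5
grasp_force: 0.0
t: 1.82
position: [599.7, -139.1, 298.9]
tool_rot: [0.999, -0.036, -0.001, 0.0]
contact_force: [-0.5, 0.2, -0.9]
gripper_width: 0.7
grasp_force: 0.0
(((594.9856567382812, -145.16925048828125), (49.00944519042969, 147.9905548095703), 86.75834655761719), [[520.0, -165.0], [667.0, -174.0], [670.0, -125.0], [522.0, -117.0]]) [ 674.62000129 -146.74511475  432.2426686 ] [-0.28758828  0.01996139 -0.9575461 ]
[ 0.99729157 -0.07354124 -0.00110081]
[-7.35409719e-02 -9.97292156e-01  2.83009704e-04]
```

View pics/w1.png

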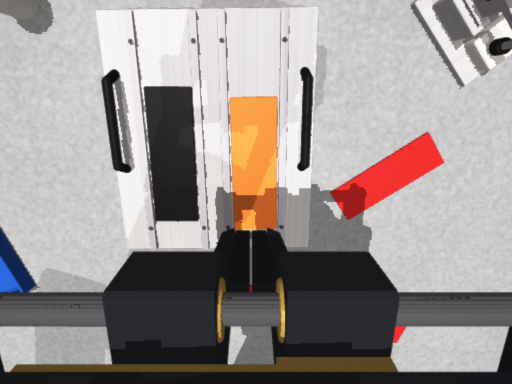

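The wrist view shows the orange plate at columns 230–278, rows 97–230, and the black plate to its left. The jig's far edge is at row 9 and its near edge at about row 248.

```bash
python3 - <<'E'
from h import *
c=cap("wrist")
for p in((97,10),(318,8),(128,248),(310,247),(222,30),(286,30),(222,9),(254,9)):print(p,ray(c,*p,80).round(1))
E
```

```text
(97, 10) [761.1  -3.9  80. ]
(318, 8) [ 747.1 -219.    80. ]
(128, 248) [504.9  12.7  80. ]
(310, 247) [ 490. -206.   80.]
(222, 30) [ 734.5 -123.8   80. ]
(286, 30) [ 729.8 -187.1   80. ]
(222, 9) [ 753.  -125.6   80. ]
(254, 9) [ 750.8 -156.7   80. ]
```

```bash
python3 -m creep '{"xyz":[[0.45,-0.055,0],[0.45,-0.055,0],[0.45,-0.055,-0.3],[0.45,-0.055,-0.55],[0.45,-0.055,-0.75],[0.45,-0.055,-0.76],[0.45,-0.055,-0.76]],"roll":[0,0,0,0,0,0,0],"hand":[0,0,0,0,0,0,0]}'
python3 - <<'E'
from h import *
c=cap("side");cv2.imwrite("pics/d2.png",cv2.resize(c["image"][80:210,150:320],None,fx=4,fy=4))
s=bot.sense();print(s["position"])
E
```

```text
t: 2.8
position: [713.6, -153.6, 112.3]
tool_rot: [0.999, -0.037, 0.001, 0.0]
contact_force: [0.5, -0.5, 0.8]
gripper_width: 0.6
grasp_force: 0.0
[ 714.58324856 -153.62080758  113.88314441]
```

View pics/d2.png

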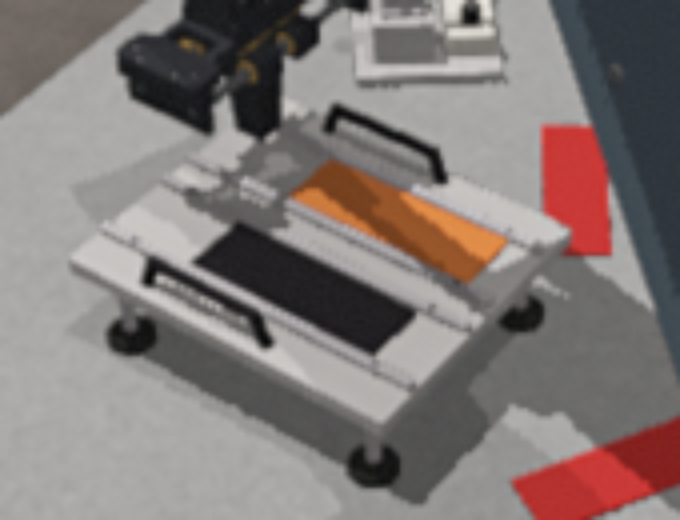

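The shut fingers hang over the empty lane behind the orange plate, at about (255,130) in the crop. I'll descend in small steps and watch the force.

```bash
python3 -m creep '{"xyz":[[0,0,-0.04],[0,0,-0.055],[0,0,-0.055],[0,0,-0.055]],"roll":[0,0,0,0],"hand":[0,0,0,0]}'
python3 - <<'E'
from h import *
for i in range(4):
    c=cap("side"); s=bot.sense();print(s["position"].round(1),s["contact_force"].round(1))
E
```

```text
t: 3.35
position: [712.8, -151.9, 96.2]
tool_rot: [0.999, -0.036, 0.0, 0.0]
contact_force: [-0.1, -0.4, 0.2]
gripper_width: 0.4
grasp_force: 0.0
[ 712.8 -152.    96.2] [0.2 0.5 0. ]
[ 712.9 -152.    96.2] [ 0.3 -0.1 -0. ]
[ 712.8 -152.    96.2] [ 0.4 -0.4  0.7]
[ 712.8 -152.    96.1] [ 0.1 -0.5 -0. ]
```

```bash
python3 -m creep '{"xyz":[[0,0,-0.012],[0,0,-0.012],[-0.05,0.003,-0.012],[-0.1,0.007,-0.012],[-0.13,0.009,-0.012],[-0.155,0.01,-0.012],[-0.18,0.012,-0.012],[-0.205,0.0135,-0.012],[-0.205,0.0135,-0.012]],"roll":[0,0,0,0,0,0,0,0,0],"hand":[0,0,0,0,0,0,0,0,0]}'
python3 - <<'E'
from h import *
c=cap("scene");print(rect(c,orange(c),85),bot.sense()["contact_force"])
E
```

```text
t: 4.68
position: [661.1, -148.6, 93.0]
tool_rot: [0.999, -0.036, -0.0, -0.0]
contact_force: [0.8, 0.8, -0.3]
gripper_width: 0.2
grasp_force: 0.0
(((543.3787841796875, -141.9533233642578), (47.238346099853516, 83.26110076904297), 85.59915161132812), [[500.0, -162.0], [583.0, -169.0], [587.0, -122.0], [504.0, -115.0]]) [-0.03048283  0.16347046  0.76291857]
```

```bash
python3 -m creep '{"xyz":[[-0.03,0.002,0],[-0.06,0.004,0],[-0.09,0.006,0],[-0.12,0.008,0],[-0.15,0.01,0],[-0.18,0.012,0],[-0.21,0.014,0],[-0.235,0.016,0],[-0.255,0.017,0],[-0.255,0.017,0],[-0.255,0.017,0]],"roll":[0,0,0,0,0,0,0,0,0,0,0],"hand":[0,0,0,0,0,0,0,0,0,0,0]}'
python3 -m creep '{"xyz":[[0.03,0,0],[0.04,0,0.1],[0.04,0,0.35],[-0.2,0,0.6],[-0.4,0,0.8],[-0.6,0,0.8],[-0.6,0,0.8],[-0.6,0,0.8]],"roll":[0,0,0,0,0,0,0,0],"hand":[0,0,0,1,1,1,1,1]}'
python3 - <<'E'
from h import *
for n in("scene","side","wrist"):
    c=cap(n);print(n,rect(c,orange(c),85))
    cv2.imwrite("pics/e_%s.png"%n,c["image"])
E
```

```text
t: 6.1
position: [597.6, -144.4, 92.8]
tool_rot: [0.999, -0.036, -0.0, -0.0]
contact_force: [0.1, 0.5, -0.5]
gripper_width: 0.5
grasp_force: 0.0
t: 7.1
position: [448.1, -144.7, 293.6]
tool_rot: [0.999, -0.037, 0.001, 0.0]
contact_force: [-0.4, -0.1, 0.2]
gripper_width: 48.5
grasp_force: 0.0
scene (((511.7503662109375, -137.766845703125), (51.33236312866211, 150.4320526123047), 85.53718566894531), [[435.0, -158.0], [585.0, -169.0], [589.0, -118.0], [439.0, -106.0]])
side (((510.1740417480469, -131.56982421875), (50.01275634765625, 146.12648010253906), 84.42289733886719), [[435.0, -149.0], [580.0, -164.0], [585.0, -114.0], [440.0, -100.0]])
wrist (((512.4160766601562, -138.4950714111328), (49.329105377197266, 147.56277465820312), 85.83698272705078), [[437.0, -158.0], [584.0, -168.0], [588.0, -119.0], [441.0, -109.0]])
```

View pics/e_wrist.png

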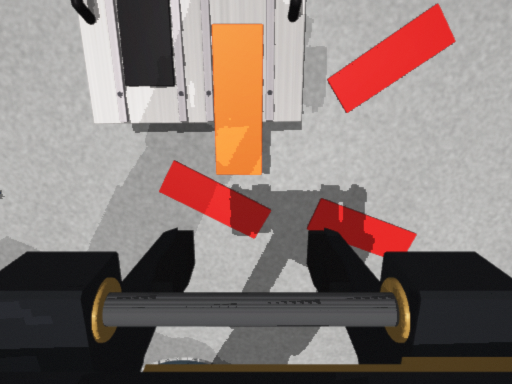

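View pics/e_side.png

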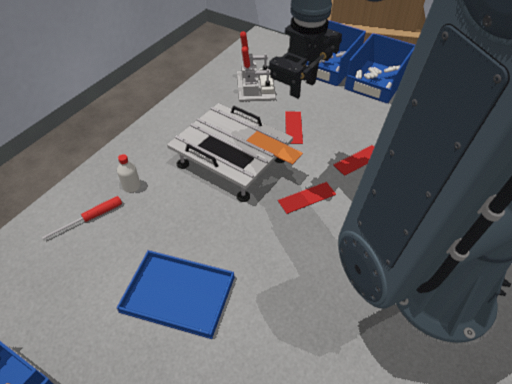

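The wrist view shows the plate end at row 175 and the jig edge at row 123, both around column 238. The black plate is unmoved, and the overhang is about 56 mm. I'll go in for the grasp.

```bash
python3 -m creep '{"xyz":[[0.112,0.036,0],[0.112,0.036,-0.2],[0.112,0.036,-0.4],[0.112,0.036,-0.6],[0.112,0.036,-0.7],[0.112,0.036,-0.7],[0.112,0.036,-0.7],[0.112,0.036,-0.7]],"roll":[0,0,0,0,0,0,0,0],"hand":[1,1,1,1,1,1,1,1]}'
python3 - <<'E'
from h import *
c=cap("scene");cap("scene");print(bot.sense()["position"])
E
```

```text
t: 8.25
position: [476.9, -135.9, 119.3]
tool_rot: [0.999, -0.036, 0.001, 0.001]
contact_force: [-0.0, 0.9, -0.7]
gripper_width: 88.2
grasp_force: 0.0
[ 476.55878108 -135.79785829  119.17546926]
```

```bash
python3 -m creep '{"xyz":[[0,0,-0.08],[0,0,-0.15],[0,0,-0.178],[0,0,-0.178],[0,0,-0.178],[0,0,-0.178],[0,0,-0.178],[0,0,-0.178],[0,0,-0.178],[0,0,-0.178]],"roll":[0,0,0,0,0,0,0,0,0,0],"hand":[1,1,1,1,0.5,0.5,0.5,0.5,0.5,0.5]}' 40
python3 -m creep '{"xyz":[[0,0,0],[0,0,0],[0,0,0],[0,0,0]],"roll":[0,0,0,0],"hand":[0.45,0.4,0.4,0.4]}' 40
```

```text
t: 9.6
position: [475.7, -135.4, 73.6]
tool_rot: [0.999, -0.036, 0.0, 0.0]
contact_force: [-0.7, 0.4, 0.7]
gripper_width: 48.2
grasp_force: 39.9
t: 10.1
position: [475.7, -135.4, 73.5]
tool_rot: [0.999, -0.036, 0.0, 0.0]
contact_force: [-1.1, 0.2, 2.3]
gripper_width: 48.5
grasp_force: 39.9
```

```bash
python3 -m creep '{"xyz":[[0,0,0.03],[0,0,0.06],[0,0,0.1],[0,0,0.16],[0,0,0.24],[0,0,0.34],[0,0,0.44],[0,0,0.5],[0,0,0.5],[0,0,0.5]],"roll":[0,0,0,0,0,0,0,0,0,0],"hand":[0.4,0.4,0.4,0.4,0.4,0.4,0.4,0.4,0.4,0.4]}' 40
python3 - <<'E'
from h import *
c=cap("side");cv2.imwrite("pics/f.png",cv2.resize(c["image"][30:230,150:400],None,fx=3,fy=3))
E
```

```text
t: 11.35
position: [475.2, -135.2, 197.7]
tool_rot: [0.999, -0.036, -0.001, -0.0]
contact_force: [0.5, -0.2, -0.8]
gripper_width: 48.4
grasp_force: 39.9
```

View pics/f.png

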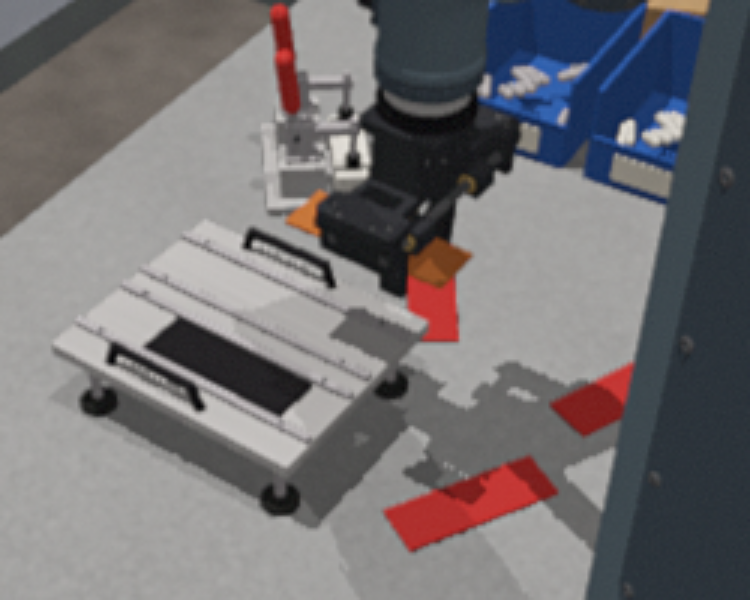

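The plate is held level, at (330,215)–(440,260) in the crop, with the black plate untouched. But the fingertips stand about 17 mm below its underside, so it couldn't be set on the tray floor. I'll put it back down the same way and regrip nearer the tips.

```bash
python3 -m creep '{"xyz":[[0,0,-0.15],[0,0,-0.3],[0,0,-0.4],[0,0,-0.44],[0,0,-0.465],[0,0,-0.48],[0,0,-0.49],[0,0,-0.495],[0,0,-0.495],[0,0,-0.495]],"roll":[0,0,0,0,0,0,0,0,0,0],"hand":[0.4,0.4,0.4,0.4,0.4,0.4,0.4,0.4,0.4,0.4]}' 40
python3 - <<'E'
from h import *
c=cap("side");print(rect(c,orange(c),85));cv2.imwrite("pics/g.png",cv2.resize(c["image"][80:200,150:320],None,fx=4,fy=4))
E
```

```text
t: 12.65
position: [475.8, -135.5, 75.0]
tool_rot: [0.999, -0.036, 0.0, 0.0]
contact_force: [1.1, 0.6, -0.3]
gripper_width: 48.7
grasp_force: 39.9
(((453.58099365234375, -131.0491485595703), (50.051856994628906, 32.91179656982422), 85.23009490966797), [[435.0, -155.0], [468.0, -157.0], [472.0, -107.0], [439.0, -105.0]])
```

View pics/g.png

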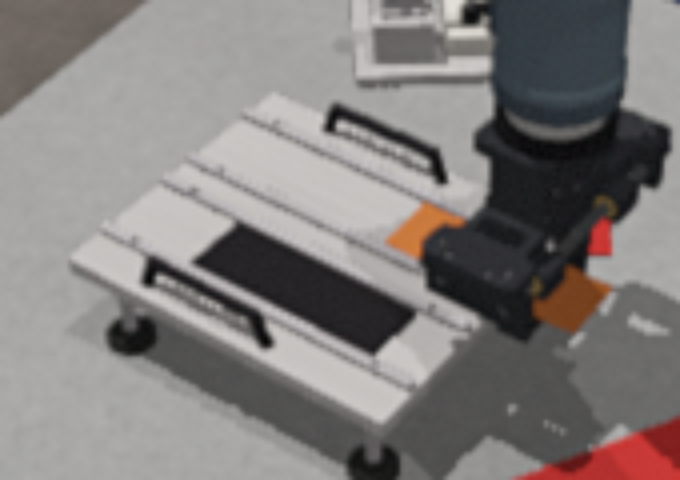

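The plate is back in its lane, with its far end at (420,230) and near end at (575,300) in the crop. Next: settle the last millimetre, release and regrip higher.

```bash
python3 -m creep '{"xyz":[[0,0,-0.005],[0,0,-0.005],[0,0,-0.005],[0,0,-0.005],[0,0,-0.005],[0,0,0.03],[0,0,0.062],[0,0,0.062]],"roll":[0,0,0,0,0,0,0,0],"hand":[0.4,0.4,0.7,0.7,0.7,0.7,0.7,0.7]}' 40
python3 -m creep '{"xyz":[[0,0,0],[0,0,0],[0,0,0],[0,0,0],[0,0,0],[0,0,0]],"roll":[0,0,0,0,0,0],"hand":[0.5,0.4,0.4,0.4,0.4,0.4]}' 40
python3 -m creep '{"xyz":[[0,0,0.03],[0,0,0.06],[0,0,0.1],[0,0,0.16],[0,0,0.24],[0,0,0.34],[0,0,0.44],[0,0,0.5],[0,0,0.5],[0,0,0.5]],"roll":[0,0,0,0,0,0,0,0,0,0],"hand":[0.4,0.4,0.4,0.4,0.4,0.4,0.4,0.4,0.4,0.4]}' 40
python3 - <<'E'
from h import *
c=cap("side");cv2.imwrite("pics/i.png",cv2.resize(c["image"][30:230,150:400],None,fx=3,fy=3))
E
```

```text
t: 13.7
position: [476.5, -135.8, 91.4]
tool_rot: [0.999, -0.036, 0.001, 0.001]
contact_force: [0.0, 0.7, 0.7]
gripper_width: 61.9
grasp_force: 0.0
t: 14.45
position: [475.6, -135.4, 90.2]
tool_rot: [0.999, -0.036, -0.0, -0.0]
contact_force: [-0.9, 0.4, 0.7]
gripper_width: 48.8
grasp_force: 39.9
t: 15.7
position: [475.2, -135.1, 214.4]
tool_rot: [0.999, -0.036, -0.001, -0.0]
contact_force: [0.1, 0.1, -0.8]
gripper_width: 48.7
grasp_force: 39.9
```

View pics/i.png

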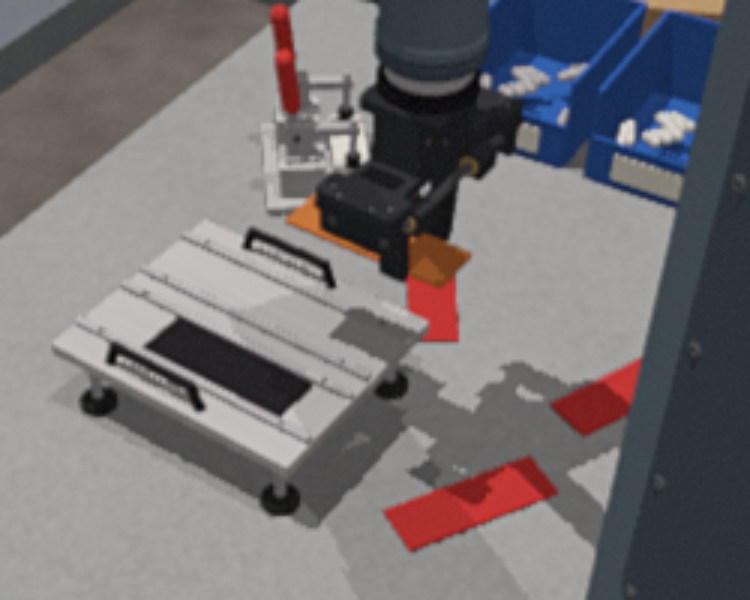

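The plate is held at the fingertips and level, at (290,210)–(465,260) in the crop. Now to carry it over to the tray.

```bash
python3 -m creep '{"xyz":[[0,0.08,0],[0,0.2,0],[0,0.36,0],[-0.01,0.52,0],[-0.02,0.68,0],[-0.03,0.864,0]],"roll":[0,0,0,0,0,0],"hand":[0.4,0.4,0.4,0.4,0.4,0.4]}' 40
python3 -m creep '{"xyz":[[0,0.16,0],[0,0.32,0],[-0.01,0.48,0],[-0.02,0.64,0],[-0.03,0.76,0],[-0.035,0.83,0],[-0.035,0.864,0],[-0.035,0.864,0],[-0.035,0.864,0]],"roll":[0.02,0.04,0.06,0.08,0.1,0.109,0.109,0.109,0.109],"hand":[0.4,0.4,0.4,0.4,0.4,0.4,0.4,0.4,0.4]}' 40
python3 - <<'E'
from h import *
c=cap("wrist");cv2.imwrite("pics/j.png",c["image"])
print(bot.sense()["position"],rect(c,orange(c),206))
m=hsv(c,(100,120,40),(130,255,255));print(rect(c,m,25))
E
```

```text
t: 16.5
position: [467.2, 82.8, 214.6]
tool_rot: [0.999, -0.036, -0.001, -0.0]
contact_force: [1.4, 0.1, -0.4]
gripper_width: 49.0
grasp_force: 39.9
t: 17.62
position: [459.6, 295.8, 215.1]
tool_rot: [0.991, 0.134, -0.0, 0.0]
contact_force: [0.1, -0.3, -0.7]
gripper_width: 49.1
grasp_force: 39.9
[459.65789982 295.77491567 215.18064832] (((501.335205078125, 305.9739685058594), (132.8484344482422, 50.345699310302734), 16.945571899414062), [[430.0, 311.0], [445.0, 263.0], [572.0, 301.0], [558.0, 349.0]])
(((512.7421264648438, 242.46218872070312), (206.57554626464844, 21.48716163635254), 15.57118034362793), [[410.0, 225.0], [416.0, 204.0], [615.0, 260.0], [609.0, 281.0]])
```

View pics/j.png

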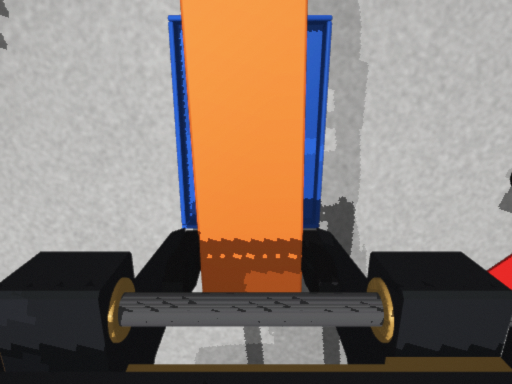

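The plate sits over the tray, at columns 180–307, with the tray's far wall at row 18 and the side walls at columns 170 and 330. Lowering.

```bash
python3 -m creep '{"xyz":[[0,0,-0.12],[0,0,-0.28],[0,0,-0.44],[0,0,-0.58],[0,0,-0.68],[0,0,-0.74],[0,0,-0.77],[0,0,-0.784],[0,0,-0.784],[0,0,-0.784]],"roll":[0,0,0,0,0,0,0,0,0,0],"hand":[0.4,0.4,0.4,0.4,0.4,0.4,0.4,0.4,0.4,0.4]}' 40
python3 -m creep '{"xyz":[[0,0,-0.004],[0,0,-0.008],[0,0,-0.008]],"roll":[0,0,0],"hand":[0.4,0.4,0.4]}' 40
```

```text
t: 18.92
position: [460.0, 296.8, 20.0]
tool_rot: [0.991, 0.135, 0.001, -0.0]
contact_force: [-0.3, 0.8, -0.5]
gripper_width: 49.1
grasp_force: 39.9
t: 19.3
position: [459.4, 296.6, 17.2]
tool_rot: [0.991, 0.135, -0.0, 0.0]
contact_force: [-0.1, 0.2, -0.4]
gripper_width: 49.0
grasp_force: 39.9
```

```bash
python3 -m creep '{"xyz":[[0,0,-0.004],[0,0,-0.006],[0,0,-0.006]],"roll":[0,0,0],"hand":[0.4,0.4,0.4]}' 40
python3 -m creep '{"xyz":[[0,0,-0.002],[0,0,-0.002]],"roll":[0,0],"hand":[0.4,0.4]}' 40
```

```text
t: 19.68
position: [459.5, 296.6, 16.4]
tool_rot: [0.991, 0.135, -0.0, 0.0]
contact_force: [-2.9, -1.7, 7.1]
gripper_width: 48.8
grasp_force: 43.8
t: 19.92
position: [459.6, 296.7, 16.4]
tool_rot: [0.991, 0.135, -0.0, 0.0]
contact_force: [-4.6, -2.8, 11.9]
gripper_width: 49.1
grasp_force: 46.3
```

```bash
python3 -m creep '{"xyz":[[0,0,0.002],[0,0,0.002],[0,0,0.002],[0,0,0.002],[0,0,0.002]],"roll":[0,0,0,0,0],"hand":[0.6,0.68,0.68,0.68,0.68]}'
python3 -m creep '{"xyz":[[0,0,0.06],[0,0,0.2],[0,0,0.4],[0,0,0.6],[-0.2,-0.3,0.8],[-0.2,-0.6,0.8],[-0.2,-0.8,0.8],[-0.2,-0.8,0.8],[-0.2,-0.8,0.8]],"roll":[0,0,0,0,0,0,0,0,0],"hand":[0.68,0.68,0.68,0.68,0.68,0.68,0.68,0.68,0.68]}'
python3 - <<'E'
from h import *
for n in("scene","side"):
    c=cap(n);print(n,rect(c,orange(c),10))
    x,y=(300,215) if n=="scene" else (110,235)
    im=cv2.resize(c["image"][y:y+120,x:x+135],None,fx=3,fy=3); D=im if n=="scene" else np.hstack([D,im])
cv2.imwrite("pics/k.png",D[:,:800])
E
```

```text
t: 20.55
position: [460.5, 296.1, 16.5]
tool_rot: [0.991, 0.135, 0.001, 0.0]
contact_force: [-1.1, -4.7, 7.6]
gripper_width: 60.0
grasp_force: 3.4
t: 21.68
position: [409.6, 95.2, 216.7]
tool_rot: [0.991, 0.133, 0.001, 0.0]
contact_force: [-0.7, 0.3, 0.1]
gripper_width: 60.1
grasp_force: 0.0
scene (((495.61077880859375, 304.9997863769531), (149.62103271484375, 47.6468620300293), 17.077510833740234), [[417.0, 306.0], [431.0, 260.0], [574.0, 304.0], [560.0, 350.0]])
side (((492.9917907714844, 309.3905944824219), (147.56686401367188, 48.09438705444336), 17.015846252441406), [[415.0, 311.0], [429.0, 265.0], [571.0, 308.0], [557.0, 354.0]])
```

View pics/k.png

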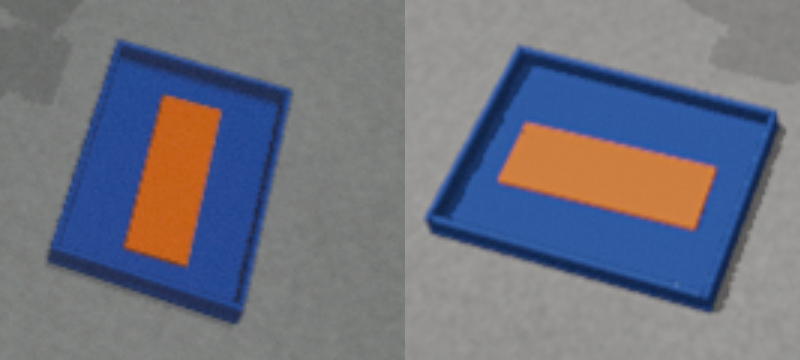

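Both views show the orange plate lying flat in the middle of the tray, centred at about (173,180) and (607,175), and the robot is clear. Handing in.

```bash
python3 -c "
from station import bot
print(bot.close_job())"
```

```text
the job is handed in; nothing more can be done
None
```

The job is handed in at about 22 s on the robot's clock: the orange plate lies flat in the middle of the blue tray, and the black plate was not touched; I lifted the orange plate twice, setting it back in its lane once to regrip it nearer the fingertips.

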